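# Move the tall cactus with the sprung tongs

### The arm

A 7-joint arm with a two-finger parallel gripper is mounted at the origin on the work surface. World frame = base frame: x ahead of the robot, y to its left, z up, the work surface at z = 0. Lengths are in m, angles in rad, forces in N, time in s.
With the tool pointing down it reaches from about 0.4 to 0.875 m from the base axis. Payload 19.3 kg.
Tool frame: the origin (TCP) lies at the very end of the fingers, on their centre line; the grasp point (between the pads) lies 19 mm behind it; z points along the fingers, y is the direction in which the jaws open and shut (so a half turn about z gives the same grasp; the last joint's range is limited). The gripper opens to 85 mm and grips with 20 to 120 N. Pads are 22 mm wide; open, the fingers measure 114 mm over their backs; the gripper's body (76 mm by 85 mm) begins 54 mm behind the grasp point. The pads swing forward as they close: fully open they stand 13 mm farther back than shut.
Start: joints at [1.121, 0.521, -0.036, 1.599, 0.021, 1.021, -0.113], TCP at [0.232, -0.58, 0.231] pointing down, gripper open.
Joint ranges: [-2.91, 2.91], [-0.3, 2.13], [-1.5, 1.42], [0.17, 2.43], [-1.26, 4.41], [0.16, 1.93], [-2.52, 2.52]. Speed limits (rad/s): [1.89, 1.89, 2.39, 2.39, 3.01, 3.01, 3.01].

### API

Orientations are given as [roll, pitch, yaw] about the fixed x, y, z axes, in that order (R = Rz(yaw) Ry(pitch) Rx(roll)).
In Python, from workcell import bot gives the robot as it stands.
- The arm moves only by the tool carry_out, never from a script. Its argument "targets" is a list of rows, each a list of 7 numbers: the shift along the tool's x, y, z in mm, then the turn, a rotation vector about the tool's x, y, z in units of 6 degrees (1.0 is 6 degrees), then the closure in counts, from 0 (fully open) to 255 (shut). A call has 1 to 5 rows; each row shifts and turns the commanded pose from where the row before left it, along the tool's axes as they then stand; what a row does not reach is not made up. A row lasts 1/12 s, in which the tool goes at most 41.7 mm and 7.16 degrees, less where a joint would pass 70% of its speed; a pose out of reach is approached as far as the arm can. A call is refused whole if a number of a shift passes 41.7 or a number of a turn 1, either way. A call with a gripper value outside its range is refused whole. The fingers move at their own pace and stop on an object; "force" is the grip in N (left out, the last holds). Time passes only in rows, so rows that do not move let the fingers close. It gives the time, the measured TCP pose, the force and the opening at its end, in the units of the state.
- bot.observe(): the state, without advancing time (a new reading comes with each control period).
- bot.grab_frame(name): name is "side" or "top"; returns a dict with "color" (384x512x3 uint8, red, green, blue), "z_map" (384x512 float32, m along the optical axis (not along the pixel's ray), 0 where there is no reading), "K" (3x3 intrinsics, pixels), "cam_to_world" (4x4, takes a point from camera to world coordinates). Camera axes: x right, y down, z forward; pixel columns grow to the right and rows downward; lengths in m; the calibration is good to about 2 mm. A picture is of the moment at which its call begins.
- bot.job_done(): hands the job in, once; it reports no verdict.
The state is a dict: "clock": time; "qpos": joint angles; "qd": joint speeds; "joint_efforts": joint torques, N m; "position": TCP position; "tool_rot": TCP orientation; "force": force on the tool from outside, world axes, zero at the start; "moment": the same for the moment, N m; "grip_width": finger opening in m.
Only numpy, scipy, OpenCV 4.12 (cv2) and the standard library are available. Lean on these libraries where they do the work, as an engineer would, in place of code of your own. Each camera call takes 0.05 s, during which the arm holds its last target. There are 200 camera calls.

### The job

Take the steel sprung tongs from their wooden rest and, by squeezing them, lift the tall column-shaped cactus out of the wooden plant tray; it is spiny, so never touch it with the fingers. Set it down upright in the one empty cell of the blue seed tray before letting the tongs spring open, then stand the tongs upright in their rest again and let go.

Things in the scene. Friction and masses are not known exactly. Their poses are not given: they have to be found in the camera images.
- tongs: Steel sprung tongs, 102 mm tall, 70 g, standing on open jaws. Origin midway between the jaw ends, z up, y = squeezing direction. Flat grip plates 18 mm wide at z 43-83: squeeze at z 62. Over the plates: 56 mm free (3 N, jaws 46 apart); hold at 53-55 to carry them open or to let go of a part; about 48 when shut on the cactus (spring 7 N; squeeze with 20 N). Jaws 24 mm wide, 4 thick, z 0-22.
- tall_cactus: Column-shaped cactus, tallest of the three in the wooden plant tray (the others: squat globes 34 mm high, 38 wide, some 80 mm away). Brown root plug under a green stem, both 26 mm in diameter, straight to z 54, domed top at z 64 mm; 35 g. Origin at the centre of its foot, z up; yaw means nothing. Stands on the tray floor, 6 mm above the bench (walls 20 mm). Grip with the jaws within z 28-54.
- empty_cell (a point): Centre of the floor of the one empty cell of the blue silicone seed tray (140 mm square, 28 mm high, 2 by 2 cells, turned any way). Cell 62 mm square inside, 23 mm deep, floor 5 mm above the bench. The other three cells hold globe cacti reaching 39 mm above the bench. z up; x and y along the cell's sides, away from the tray's middle.
- rest: The tongs' rest: shallow open wooden box fixed to the bench, 58 mm (x) by 90 mm (y), 22 mm high, walls and floor 6 mm, so a pocket 46 by 78 mm. Origin at the centre of its underside, z up. The tongs stand on its floor, their y along its y, either way round; open, they measure 24 by 54 mm at the jaws.
Not all that is in view belongs to the job. Leave any pink look-alike of the tall_cactus alone.

How it is judged:
By the outcome, as a careful person would: the job done as asked, in the order asked, and still so for the second after the job is handed in, with the robot touching nothing.
It also fails if it takes over 58 s, if anything falls off the work surface, if the arm or the gripper's body presses on something with over 40 N, if the wrist force passes 120 N, or if a joint passes its speed limit or range.

## Working session

There is one attempt and no reset: what is moved stays moved. The work goes in short steps, Python scripts to look and compute and a tool call to move; the robot and the scene stay as the last step left them, time stands still between calls to the robot, and variables do not carry over. Pictures are saved under pics/ and viewed, about 8 in all and at most 12, crops included, and the job is handed in when it is done.

Besides the shell and the picture viewer there is one more tool, called after "Emit:" in YAML: its name, and indented under it one key for each argument. carry_out: Moves the arm, as the interface text tells. Its arguments: {"type":"object","properties":{"targets":{"type":"array","items":{"type":"array","items":{"type":"number"}}},"force":{"type":"number"}},"required":["targets"]}

```bash
mkdir -p pics; ls; cat > h.py <<'E'
import numpy as np, cv2
from workcell import bot
def grab(name):
    f=bot.grab_frame(name); K=f["K"]; z=f["z_map"]; v,u=np.indices(z.shape)
    P=np.stack([(u-K[0,2])/K[0,0]*z,(v-K[1,2])/K[1,1]*z,z,np.ones_like(z)],-1)@f["cam_to_world"].T
    P=P[...,:3]; P[z==0]=np.nan
    return f["color"],P,f
def save(n,c): cv2.imwrite("pics/"+n,c[...,::-1])
E
python3 - <<'E'
from h import *
print(bot.observe())
for n in("top","side"):
    c,P,f=grab(n); save(n+"0.png",c); np.savez(n+"0.npz",c=c,P=P); print(f["cam_to_world"].round(3),f["K"][0,0])
a=cv2.imread("pics/top0.png");b=cv2.imread("pics/side0.png")
E
```

```text
pics
{'clock': 0.0, 'qpos': array([ 1.12079296,  0.52205727, -0.03631631,  1.59998631,  0.02116941,
        1.02108125, -0.11281325]), 'qd': array([-0.0006325 ,  0.00055828, -0.00070693,  0.00015078,  0.0004401 ,
       -0.00123872,  0.00081074]), 'joint_efforts': array([-8.72481523e-04, -9.27105474e+01,  1.97957575e+00, -3.69917858e+01,
        1.78499072e-02,  8.30627483e-03,  4.93148161e-05]), 'position': array([ 0.23155832, -0.58016944,  0.23070666]), 'tool_rot': array([-3.14044575e+00,  6.03609210e-05,  3.79754171e-01]), 'force': array([-0.35435329,  0.14224873,  0.81638652]), 'moment': array([0.02016821, 0.01266498, 0.04779369]), 'grip_width': 0.08534337392381158}
[[ 0.014 -0.997  0.076  0.445]
 [-0.999 -0.017 -0.037  0.052]
 [ 0.039 -0.076 -0.996  1.072]
 [ 0.     0.     0.     1.   ]] 400.8321376996102
[[-0.986 -0.104  0.128  0.378]
 [-0.165  0.553 -0.817  0.803]
 [ 0.014 -0.827 -0.562  0.558]
 [ 0.     0.     0.     1.   ]] 397.3268612080713
```

View pics/top0.png

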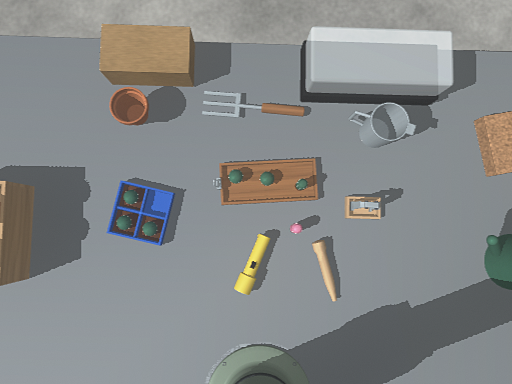

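View pics/side0.png

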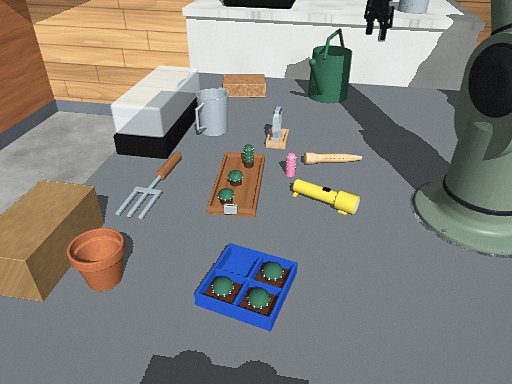

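Top view: the tongs stand in the rest at (365,207). The tall cactus is at (301,184), the empty cell at about (159,201), and the pink decoy at (296,228). Next I measure these from the depth.

```bash
python3 - <<'E'
from h import *
T=np.load("top0.npz");S=np.load("side0.npz")
c,P=T['c'],T['P']; 
def reg(P,c,u0,u1,v0,v1): return P[v0:v1,u0:u1].reshape(-1,3),c[v0:v1,u0:u1].reshape(-1,3).astype(int)
def rect(m):
    p=m[:,:2].astype(np.float32)*1000; return cv2.minAreaRect(p)
for nm,A,w in (("top",T,(335,395,185,230)),("side",S,(255,300,100,155))):
    p,col=reg(A['P'],A['c'],*w); ok=np.isfinite(p[:,2]);p,col=p[ok],col[ok]
    m=(p[:,2]>.015)&(p[:,2]<.026); print(nm,"rest rim",rect(p[m]),m.sum())
    for lo,hi in((.03,.05),(.05,.09),(.095,.13)):
        m=(p[:,2]>lo)&(p[:,2]<hi)
        if m.sum()>3: print(" tongs",lo,m.sum(),p[m].mean(0).round(4),p[m].max(0).round(4),p[m].min(0).round(4),rect(p[m]))
for nm,A,w in (("top",T,(285,320,165,205)),("side",S,(237,262,138,170))):
    p,col=reg(A['P'],A['c'],*w); ok=np.isfinite(p[:,2]);p,col=p[ok],col[ok]
    for lo,hi in((.03,.045),(.045,.06),(.06,.08)):
        m=(p[:,2]>lo)&(p[:,2]<hi)
        if m.sum()>3: print(nm,"cactus",lo,m.sum(),p[m].mean(0).round(4),p[m].max(0).round(4),p[m].min(0).round(4))
for nm,A,w in (("top",T,(100,185,170,250)),("side",S,(185,305,235,335))):
    p,col=reg(A['P'],A['c'],*w); ok=np.isfinite(p[:,2])
    b=ok&(col[:,2]>col[:,0]+60)&(col[:,2]>col[:,1]+40)
    m=b&(p[:,2]>.022)&(p[:,2]<.033);r=rect(p[m]); print(nm,"seed",r)
    B=cv2.boxPoints(r)
    m=b&(p[:,2]>.0)&(p[:,2]<.012); 
    C=np.array(r[0])/1000; q=p[m]; q=q[np.abs(q[:,:2]-C).max(1)<.06]; print(" floor",len(q),np.median(q,0).round(4),q.mean(0).round(4))
p,col=reg(T['P'],T['c'],210,325,150,210); ok=np.isfinite(p[:,2]); m=ok&(p[:,2]>.013)&(p[:,2]<.026);print("plant tray",rect(p[m]))
p,col=reg(T['P'],T['c'],350,420,95,150);m=np.isfinite(p[:,2])&(p[:,2]>.03);print("mug",p[m].min(0),p[m].max(0))
a=cv2.resize(c[160:240,200:400][...,::-1],None,fx=4,fy=4,interpolation=2)
b=cv2.resize(S['c'][90:220,200:320][...,::-1],None,fx=2.2,fy=2.2,interpolation=2); o=np.zeros((320+b.shape[0],800,3),np.uint8);o[:320]=a;o[320:,:b.shape[1]]=b
d=cv2.resize(S['c'][230:340,180:310][...,::-1],None,fx=2.4,fy=2.4);o[320:320+d.shape[0],300:300+d.shape[1]]=d
cv2.imwrite("pics/crop.png",o[:600])
E
```

```text
top rest rim ((498.42608642578125, -269.2270812988281), (90.23992919921875, 58.00653076171875), 88.83653259277344) 252
 tongs 0.03 11 [ 0.4959 -0.2705  0.0355] [ 0.5142 -0.2357  0.0487] [ 0.4887 -0.2925  0.0302] ((494.12078857421875, -261.879638671875), (57.969322204589844, 22.310766220092773), 70.74666595458984)
 tongs 0.05 56 [ 0.5018 -0.2435  0.0727] [ 0.5112 -0.2339  0.0899] [ 0.4917 -0.2907  0.0507] ((501.51318359375, -262.5210876464844), (56.950645446777344, 17.70762825012207), 87.9959487915039)
 tongs 0.095 117 [ 0.5013 -0.2618  0.105 ] [ 0.5106 -0.2401  0.1122] [ 0.4927 -0.2875  0.0952] ((501.5416564941406, -263.8544616699219), (17.400144577026367, 47.342079162597656), 1.071534514427185)
side rest rim ((500.98016357421875, -226.06105041503906), (174.9524688720703, 65.4146957397461), 84.08106231689453) 184
 tongs 0.03 39 [ 0.4981 -0.2539  0.0392] [ 0.5063 -0.2308  0.0496] [ 0.4881 -0.294   0.0307] ((496.9625549316406, -262.4621276855469), (62.968990325927734, 13.290908813476562), 83.80622100830078)
 tongs 0.05 131 [ 0.4921 -0.233   0.0679] [ 0.5097 -0.0835  0.0897] [ 0.432  -0
[... 725 characters left out ...]
0.5511 -0.0915  0.0522] [ 0.5636 -0.0851  0.06  ] [ 0.5403 -0.1015  0.045 ]
side cactus 0.06 49 [ 0.5519 -0.0955  0.0649] [ 0.5644 -0.0871  0.0697] [ 0.541  -0.1083  0.0602]
top seed ((476.0681457519531, 314.6365051269531), (140.99034118652344, 139.82135009765625), 77.56184387207031)
 floor 504 [0.4968 0.2823 0.0045] [0.4969 0.286  0.0045]
side seed ((473.60760498046875, 315.158935546875), (143.18978881835938, 140.8310546875), 77.47161865234375)
 floor 529 [0.4956 0.2773 0.0054] [0.4942 0.2872 0.0061]
plant tray ((564.282470703125, -15.897048950195312), (110.80656433105469, 257.61737060546875), 4.218512058258057)
mug [ 0.65825193 -0.4215554   0.03001183] [ 0.79431714 -0.22455331  0.12472073]
```

View pics/crop.png

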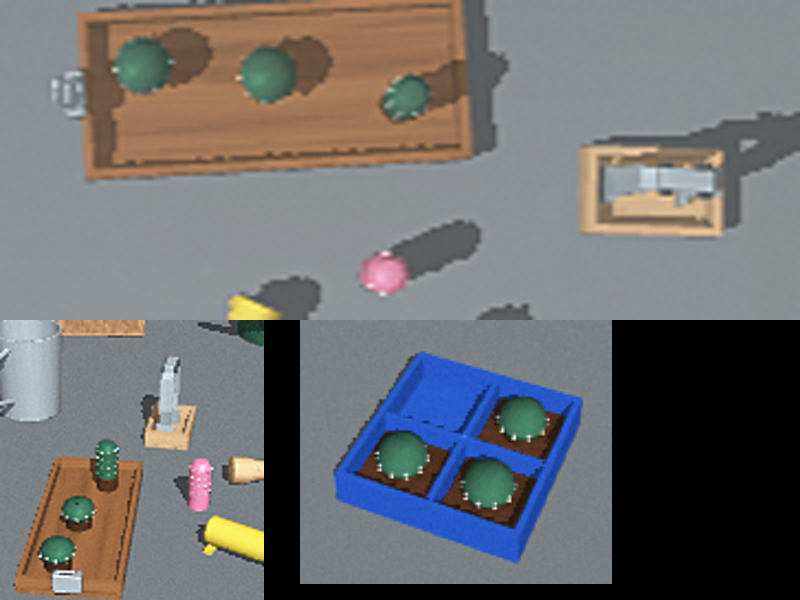

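```bash
python3 - <<'E'
from h import *
for n in("top0","side0"):
    A=np.load(n+".npz");P=A['P'].reshape(-1,3);c=A['c'].reshape(-1,3).astype(int)
    m=(P[:,2]>.06)&(P[:,0]>.15)&(P[:,0]<.6)&(P[:,1]<-.32)&(P[:,1]>-.8)
    q=P[m];print(n,len(q))
    for lo,hi in((.06,.12),(.12,.18),(.18,.24),(.24,.4)):
        r=q[(q[:,2]>lo)&(q[:,2]<hi)]
        if len(r):print(lo,len(r),r.min(0).round(3),r.max(0).round(3))
E
```

```text
top0 686
0.06 526 [ 0.302 -0.641  0.06 ] [ 0.424 -0.548  0.119]
0.12 133 [ 0.395 -0.57   0.121] [ 0.432 -0.509  0.18 ]
0.18 27 [ 0.417 -0.526  0.18 ] [ 0.43  -0.512  0.185]
side0 2540
0.06 606 [ 0.286 -0.674  0.06 ] [ 0.43  -0.545  0.12 ]
0.12 953 [ 0.288 -0.774  0.12 ] [ 0.431 -0.506  0.179]
0.18 138 [ 0.321 -0.759  0.18 ] [ 0.425 -0.517  0.235]
0.24 843 [ 0.192 -0.648  0.243] [ 0.268 -0.502  0.361]
```

Emit:
carry_out:
  targets:
    - [0,0,-20,0,0,0.95,0]
    - [0,0,-30,0,0,0.95,0]
    - [0,0,-30,0,0,0.95,0]
    - [0,0,-20,0,0,0.95,0]
  force: 20

```text
clock: 0.43
position: [0.2318, -0.5807, 0.3337]
tool_rot: [3.14, -0.001, -0.023]
force: [0.2, 0.6, 0.8]
grip_width: 0.0854
```

Emit:
carry_out:
  targets:
    - [15,-18,0,0,0,0,0]
    - [25,-31,0,0,0,0,0]
    - [25,-31,0,0,0,0,0]
    - [25,-31,0,0,0,0,0]
    - [25,-31,0,0,0,0,0]

```text
clock: 0.85
position: [0.35, -0.4389, 0.3311]
tool_rot: [-3.141, 0.0, -0.018]
force: [-0.0, -0.0, 0.6]
grip_width: 0.0851
```

Emit:
carry_out:
  targets:
    - [25,-31,0,0,0,0,0]
    - [25,-31,20,0,0,0,0]
    - [25,-31,30,0,0,0,0]
    - [25,-31,30,0,0,0,0]
    - [25,-31,30,0,0,0,0]

```text
clock: 1.27
position: [0.4635, -0.3034, 0.2364]
tool_rot: [3.142, -0.0, -0.018]
force: [1.6, -0.7, -0.9]
grip_width: 0.0855
```

Emit:
carry_out:
  targets:
    - [22,-27,15,0,0,0,0]
    - [0,0,5,0,0,0,0]
    - [0,0,0,0,0,0,0]

```text
clock: 1.52
position: [0.4856, -0.2763, 0.2157]
tool_rot: [-3.14, 0.003, -0.015]
force: [-0.3, -0.9, 0.8]
grip_width: 0.0852
```

```bash
python3 - <<'E'
from h import *
o=bot.observe();print(o['position'],o['tool_rot'])
cs=[]
for n in("top","side"):
    c,P,f=grab(n); w=(320,420,165,250) if n=="top" else (210,330,40,160)
    cs.append(cv2.resize(c[w[2]:w[3],w[0]:w[1]],(400,340),interpolation=2))
    A=P[w[2]:w[3],w[0]:w[1]].reshape(-1,3)
    W=np.linalg.inv(f["cam_to_world"])
    for q in (o['position'],): 
        k=f["K"]@(W@np.r_[q,1])[:3]; print(n,"tcp px",(k[:2]/k[2]).round(1))
save("above.png",np.hstack(cs))
E
```

```text
[ 0.48558846 -0.27627239  0.21565093] [-3.13988473e+00  2.51623470e-03 -1.46139698e-02]
top tcp px [392.9 209.2]
side tcp px [284.5  69.8]
```

View pics/above.png

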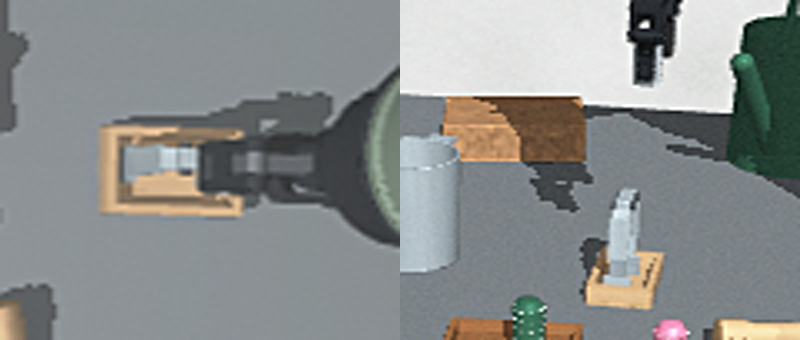

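The gripper is above the rest with nothing in the way, about 16 mm and 14 mm off the tongs. I correct that and descend in steps.

Emit:
carry_out:
  targets:
    - [16,-14,10,0,0,0,0]
    - [0,0,30,0,0,0,0]
    - [0,0,30,0,0,0,0]
    - [0,0,20,0,0,0,0]
    - [0,0,0,0,0,0,0]

```text
clock: 2.03
position: [0.4993, -0.2653, 0.1247]
tool_rot: [-3.14, 0.004, -0.02]
force: [-0.4, 0.1, -0.6]
grip_width: 0.0853
```

```bash
python3 - <<'E'
from h import *
o=bot.observe();print(o['position'],o['tool_rot'],o['force'])
cs=[]
for n in("top","side"):
    c,P,f=grab(n); w=(320,420,165,250) if n=="top" else (240,320,70,155)
    cs.append(cv2.resize(c[w[2]:w[3],w[0]:w[1]],(400,425),interpolation=2))
save("above2.png",np.hstack(cs))
E
```

```text
[ 0.49933554 -0.26525049  0.12471101] [-3.14039677  0.00418476 -0.01991231] [-0.35277843  0.08388042 -0.64124177]
```

View pics/above2.png

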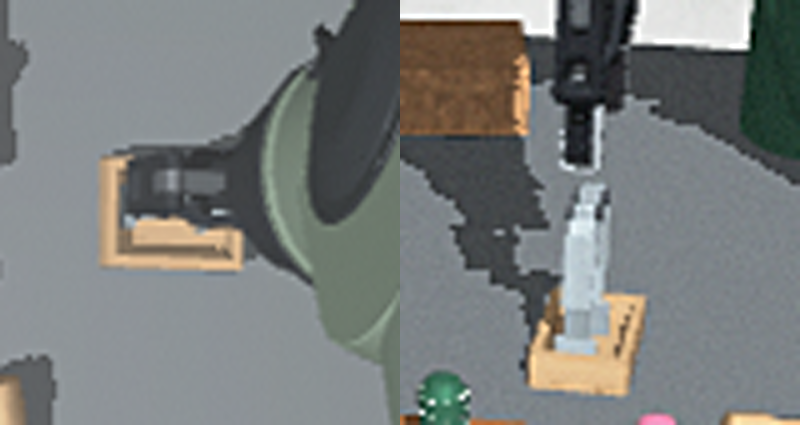

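Emit:
carry_out:
  targets:
    - [2,-2,15,0,0,0,0]
    - [0,0,25,0,0,0,0]
    - [0,0,25,0,0,0,0]
    - [0,0,16,0,0,0,0]
    - [0,0,0,0,0,0,60]

```text
clock: 2.55
position: [0.503, -0.263, 0.0457]
tool_rot: [-3.141, 0.001, -0.019]
force: [-0.9, -0.5, 0.7]
grip_width: 0.0755
```

Emit:
carry_out:
  targets:
    - [0,0,0,0,0,0,60]
    - [0,0,0,0,0,0,60]
    - [0,0,0,0,0,0,60]

```text
clock: 2.8
position: [0.5045, -0.2634, 0.0483]
tool_rot: [3.14, -0.003, -0.019]
force: [0.5, -0.2, -0.2]
grip_width: 0.0652
```

Emit:
carry_out:
  targets:
    - [-1.5,0,3,0,0,0,60]
    - [0,0,0,0,0,0,80]
    - [0,0,0,0,0,0,90]
    - [0,0,0,0,0,0,94]
    - [0,0,0,0,0,0,94]

```text
clock: 3.22
position: [0.5025, -0.263, 0.0441]
tool_rot: [3.141, -0.001, -0.018]
force: [0.8, -1.1, 5.4]
grip_width: 0.0539
```

Emit:
carry_out:
  targets:
    - [0,0,0,0,0,0,94]
    - [0,0,0,0,0,0,94]

```text
clock: 3.38
position: [0.5025, -0.263, 0.0441]
tool_rot: [3.141, -0.001, -0.018]
force: [0.3, 0.0, 5.0]
grip_width: 0.054
```

Emit:
carry_out:
  targets:
    - [0,0,-10,0,0,0,94]
    - [0,0,-20,0,0,0,94]
    - [0,0,-30,0,0,0,94]
    - [0,0,-30,0,0,0,94]
    - [0,0,-20,0,0,0,94]

```text
clock: 3.8
position: [0.5024, -0.2628, 0.1567]
tool_rot: [3.141, -0.002, -0.018]
force: [-0.3, 0.4, 0.2]
grip_width: 0.0537
```

```bash
python3 - <<'E'
from h import *
o=bot.observe();print(o['position'],o['tool_rot'],o['force'],o['grip_width'])
cs=[]
for n in("top","side"):
    c,P,f=grab(n); w=(320,420,165,250) if n=="top" else (240,320,50,135)
    cs.append(cv2.resize(c[w[2]:w[3],w[0]:w[1]],(400,425),interpolation=2))
    np.savez(n+"1.npz",c=c,P=P)
    if n=="side":
        p=P[50:145,240:330].reshape(-1,3);p=p[(abs(p[:,0]-.503)<.03)&(abs(p[:,1]+.263)<.04)]
        for lo in np.arange(.08,.2,.01):
            m=p[(p[:,2]>lo)&(p[:,2]<lo+.01)]
            if len(m):print(round(lo,2),len(m),m.min(0).round(4),m.max(0).round(4))
save("lift.png",np.hstack(cs))
E
```

```text
[ 0.50242486 -0.26282588  0.15674104] [ 3.14082610e+00 -1.97329379e-03 -1.82288194e-02] [-0.31585104  0.43829646  0.22109766] 0.05373032300068985
0.12 29 [ 0.4892 -0.2837  0.1214] [ 0.5128 -0.2371  0.1293]
0.13 45 [ 0.4888 -0.2851  0.1302] [ 0.5133 -0.2378  0.1397]
0.14 36 [ 0.49   -0.2856  0.14  ] [ 0.5135 -0.2358  0.1498]
0.15 22 [ 0.4935 -0.2878  0.1507] [ 0.5077 -0.2354  0.1597]
0.16 21 [ 0.4914 -0.2883  0.1605] [ 0.5118 -0.2264  0.1698]
0.17 32 [ 0.4901 -0.2945  0.1706] [ 0.5126 -0.2232  0.1798]
0.18 30 [ 0.4901 -0.2939  0.18  ] [ 0.5131 -0.2235  0.1899]
0.19 30 [ 0.4903 -0.2914  0.1906] [ 0.5132 -0.2237  0.1997]
```

View pics/lift.png

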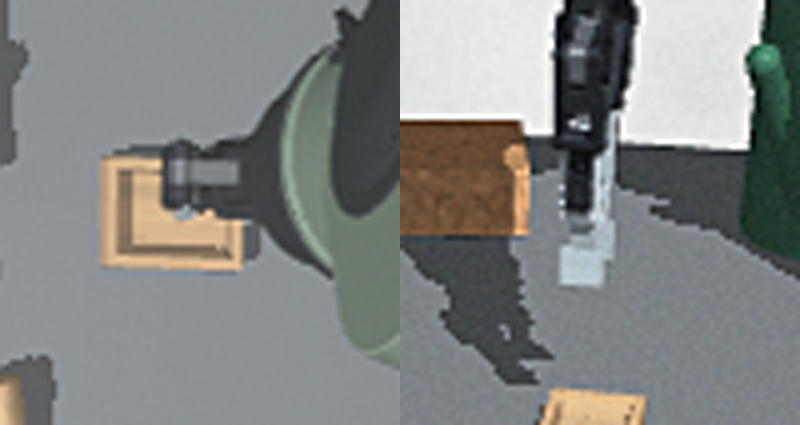

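Tongs are held upright and open, with the jaw ends about 38 mm below the TCP reading. Next, over the cactus.

Emit:
carry_out:
  targets:
    - [7,-20,0,0,0,0,94]
    - [12,-40,0,0,0,0,94]
    - [12,-40,0,0,0,0,94]
    - [10.5,-40,0,0,0,0,94]
    - [7,-25,0,0,0,0,94]

```text
clock: 4.32
position: [0.5539, -0.0942, 0.1534]
tool_rot: [-3.14, 0.0, -0.015]
force: [-0.3, -0.0, -0.3]
grip_width: 0.0538
```

Emit:
carry_out:
  targets:
    - [0,0,0,0,0,0,94]
    - [0,0,0,0,0,0,94]

```text
clock: 4.48
position: [0.5535, -0.097, 0.1532]
tool_rot: [-3.141, 0.001, -0.015]
force: [-0.2, -1.7, -1.3]
grip_width: 0.0541
```

```bash
python3 - <<'E'
from h import *
o=bot.observe();print(o['position'],o['tool_rot'],o['force'],o['grip_width'])
c,P,f=grab("side"); c0=c[70:180,200:300]
save("overc.png",cv2.resize(c0,(500,550),interpolation=2))
q=P[70:180,200:300].reshape(-1,3); k=c0.reshape(-1,3).astype(int)
for nm,lo,hi in(("jaw",.118,.142),("cact",.035,.06)):
    m=(q[:,2]>lo)&(q[:,2]<hi)&(abs(q[:,0]-.553)<.03)&(abs(q[:,1]+.099)<.035)
    if nm=="cact": m&=k[:,1]>k[:,0]+5
    p=q[m];print(nm,len(p),np.percentile(p,[3,50,97],axis=0).round(4).tolist(),p.min(0).round(4),p.max(0).round(4))
E
```

```text
[ 0.55347058 -0.09696174  0.15324006] [-3.14121952e+00  6.00033982e-04 -1.50737296e-02] [-0.1701305  -1.65207183 -1.27683226] 0.054065117861618606
jaw 130 [[0.5386, -0.1178, 0.1185], [0.5485, -0.0767, 0.1285], [0.5613, -0.0732, 0.1406]] [ 0.5381 -0.1184  0.118 ] [ 0.5618 -0.0722  0.1414]
cact 77 [[0.5403, -0.0991, 0.0368], [0.5492, -0.0902, 0.0485], [0.5633, -0.086, 0.0587]] [ 0.54   -0.1015  0.0361] [ 0.5637 -0.0859  0.0597]
```

View pics/overc.png

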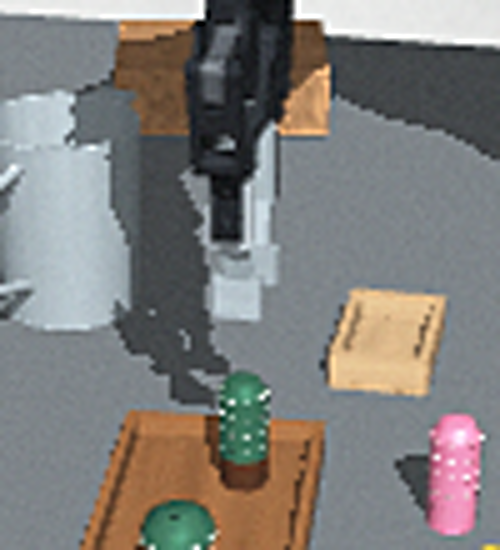

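Picture: the tongs hang just above the cactus, offset by about 2 mm in x and 1 mm in y. I correct and descend 80 mm.

Emit:
carry_out:
  targets:
    - [2,-1,20,0,0,0,94]
    - [0,0,20,0,0,0,94]
    - [0,0,20,0,0,0,94]
    - [0,0,20,0,0,0,94]
    - [0,0,0,0,0,0,94]

```text
clock: 4.95
position: [0.5532, -0.099, 0.0703]
tool_rot: [3.142, 0.005, -0.02]
force: [-0.7, 0.3, -1.3]
grip_width: 0.0541
```

```bash
cat > m.py <<'E'
from h import *
import sys
x,y,zl,zh=map(float,sys.argv[1:5])
o=bot.observe();print(o['position'],o['tool_rot'],o['force'],o['grip_width'])
for n in sys.argv[5:]:
    c,P,f=grab(n)
    k=f["K"]@(np.linalg.inv(f["cam_to_world"])@[x,y,(zl+zh)/2,1])[:3]; u,v=(k[:2]/k[2]).astype(int)
    s=np.s_[max(v-60,0):v+50,max(u-50,0):u+50]
    save(f"{n}_{o['clock']:.2f}.png",cv2.resize(c[s],(500,550),interpolation=2)); print(f"{n}_{o['clock']:.2f}.png",u,v)
    q=P[s].reshape(-1,3); k=c[s].reshape(-1,3).astype(int); g=k[:,1]>k[:,0]+12; b=k[:,2]>k[:,0]+60
    grey=(k.max(1)-k.min(1)<35)&(k.min(1)>90); br=k[:,0]>k[:,2]+15
    R=(abs(q[:,0]-x)<.035)&(abs(q[:,1]-y)<.04)&(q[:,2]>zl)&(q[:,2]<zh)
    for nm,mm in(("green",g),("steel",grey),("brown",br)):
        p=q[R&mm&~b]
        if len(p)>4: print(n,nm,len(p),np.percentile(p,[2,50,98],axis=0).round(4).tolist())
E
python3 m.py .553 -.099 .02 .08 side
```

```text
[ 0.55315653 -0.0990104   0.07025161] [ 3.14156444  0.00507243 -0.01996336] [-0.70024723  0.31225761 -1.33439663] 0.05412916319364921
side_4.95.png 248 151
side green 121 [[0.5386, -0.1235, 0.0277], [0.5469, -0.0792, 0.0509], [0.5632, -0.0694, 0.0777]]
side steel 161 [[0.538, -0.1247, 0.0332], [0.548, -0.0777, 0.0519], [0.5628, -0.0654, 0.0788]]
side brown 21 [[0.5189, -0.1314, 0.0202], [0.5409, -0.0985, 0.0218], [0.5619, -0.0815, 0.0401]]
```

Emit:
carry_out:
  targets:
    - [0,0,-2,0,0,0,98]
    - [0,0,0,0,0,0,104]
    - [0,0,0,0,0,0,112]
    - [0,0,0,0,0,0,130]
    - [0,0,0,0,0,0,160]
  force: 20

```text
clock: 5.42
position: [0.5561, -0.0984, 0.0764]
tool_rot: [3.141, -0.002, -0.019]
force: [-0.2, -3.8, 7.0]
grip_width: 0.048
```

Emit:
carry_out:
  targets:
    - [0,0,0,0,0,0,160]
    - [0,0,0,0,0,0,160]
    - [0,0,0,0,0,0,160]

```text
clock: 5.67
position: [0.5561, -0.0986, 0.0762]
tool_rot: [3.141, -0.002, -0.019]
force: [-0.0, -4.5, 7.7]
grip_width: 0.0481
```

```bash
python3 m.py .553 -.099 .02 .08 side
```

```text
[ 0.55608924 -0.09860817  0.0762411 ] [ 3.14062101e+00 -1.59044792e-03 -1.86894788e-02] [-0.04436928 -4.50190661  7.67322582] 0.0481240582484035
side_5.67.png 248 151
side green 132 [[0.5403, -0.1183, 0.0245], [0.549, -0.0875, 0.0522], [0.5637, -0.0783, 0.0775]]
side steel 128 [[0.5402, -0.1201, 0.0379], [0.5504, -0.0822, 0.0565], [0.5637, -0.0689, 0.0795]]
side brown 28 [[0.5184, -0.1384, 0.0201], [0.5441, -0.0951, 0.0221], [0.5849, -0.0847, 0.0426]]
```

Emit:
carry_out:
  targets:
    - [0,0,-5,0,0,0,160]
    - [0,0,-15,0,0,0,160]
    - [0,0,-25,0,0,0,160]
    - [0,0,-25,0,0,0,160]
    - [0,0,-15,0,0,0,160]

```text
clock: 6.13
position: [0.556, -0.0975, 0.1631]
tool_rot: [-3.141, -0.002, -0.018]
force: [-0.1, -0.7, -0.4]
grip_width: 0.0477
```

```bash
python3 m.py .553 -.099 .07 .16 side
```

```text
[ 0.55603125 -0.09750257  0.16306802] [-3.14140074e+00 -1.97356016e-03 -1.79621514e-02] [-0.0950365  -0.74229561 -0.44344657] 0.04767404329502992
side_6.13.png 248 129
side green 152 [[0.5402, -0.1168, 0.1109], [0.5483, -0.0855, 0.1357], [0.5652, -0.0773, 0.157]]
side steel 136 [[0.5407, -0.1168, 0.1176], [0.5517, -0.0813, 0.1405], [0.5653, -0.0759, 0.1569]]
side brown 55 [[0.5417, -0.0961, 0.0928], [0.5509, -0.0869, 0.1013], [0.5619, -0.0834, 0.1089]]
```

```bash
cp pics/side_6.0*.png pics/lifted.png; ls pics
```

```text
above.png
above2.png
crop.png
lift.png
overc.png
side0.png
side_4.95.png
side_5.67.png
side_6.13.png
top0.pngcp: cannot stat 'pics/side_6.0*.png': No such file or directory
```

Emit:
carry_out:
  targets:
    - [-3.2,-20,0,0,0,0,160]
    - [-5.9,-35,0,0,0,0,160]
    - [-5.9,-35,0,0,0,0,160]
    - [-5.9,-35,0,0,0,0,160]
    - [-5.9,-35,0,0,0,0,160]

```text
clock: 6.6
position: [0.5309, 0.0644, 0.1605]
tool_rot: [-3.141, 0.0, -0.018]
force: [-0.2, 0.3, -0.6]
grip_width: 0.0477
```

Emit:
carry_out:
  targets:
    - [-5.9,-35,0,0,0,0,160]
    - [-5.9,-35,0,0,0,0,160]
    - [-5.9,-35,0,0,0,0,160]
    - [-5.9,-35,0,0,0,0,160]
    - [-5.9,-35,0,0,0,0,160]

```text
clock: 7.02
position: [0.5044, 0.2401, 0.1605]
tool_rot: [-3.141, 0.0, -0.018]
force: [1.3, -0.4, -1.2]
grip_width: 0.0479
```

Emit:
carry_out:
  targets:
    - [-2.4,-25,0,0,0,0,160]
    - [0,-10,0,0,0,0,160]
    - [0,0,0,0,0,0,160]

```text
clock: 7.27
position: [0.5026, 0.2762, 0.1603]
tool_rot: [-3.141, 0.001, -0.014]
force: [-0.6, -0.9, -2.4]
grip_width: 0.0481
```

```bash
python3 m.py .500 .275 .07 .16 side; cp pics/side_7*.png pics/overcell.png
```

```text
[0.50256787 0.27619387 0.16027376] [-3.14055573e+00  5.22243566e-04 -1.42502400e-02] [-0.58677306 -0.87048618 -2.37069475] 0.048093936361400184
side_7.27.png 237 223
side green 297 [[0.4874, 0.2568, 0.1094], [0.4959, 0.288, 0.1353], [0.512, 0.2955, 0.1569]]
side steel 261 [[0.4882, 0.2567, 0.1146], [0.4979, 0.2927, 0.1379], [0.5121, 0.2968, 0.1579]]
side brown 107 [[0.4875, 0.2776, 0.0903], [0.4964, 0.2865, 0.0989], [0.5101, 0.2895, 0.1089]]
```

View pics/overcell.png

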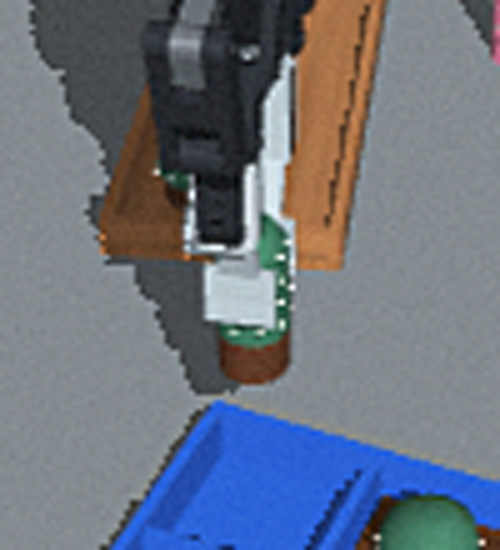

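The cactus hangs upright, centred over the empty cell to within 2 mm, with its foot at z ≈ 89 mm. I lower it 74 mm and then feel for the floor.

Emit:
carry_out:
  targets:
    - [0,1,15,0,0,0,160]
    - [0,0,20,0,0,0,160]
    - [0,0,20,0,0,0,160]
    - [0,0,19,0,0,0,160]
    - [0,0,0,0,0,0,160]

```text
clock: 7.73
position: [0.5024, 0.2696, 0.0835]
tool_rot: [3.138, 0.004, -0.02]
force: [-0.1, -0.4, -2.3]
grip_width: 0.0477
```

```bash
python3 m.py .500 .275 .01 .08 side
```

```text
[0.50238415 0.2695851  0.08346609] [ 3.13848052  0.00378634 -0.01983741] [-0.13881139 -0.3644591  -2.26933048] 0.047682791555704616
side_7.73.png 238 253
side green 221 [[0.4873, 0.2514, 0.031], [0.4948, 0.2812, 0.0611], [0.5123, 0.2895, 0.0776]]
side steel 205 [[0.4872, 0.2514, 0.0434], [0.4966, 0.2859, 0.0611], [0.5107, 0.2899, 0.0782]]
side brown 82 [[0.4874, 0.2728, 0.0128], [0.4975, 0.2799, 0.0225], [0.5101, 0.293, 0.0305]]
```

Emit:
carry_out:
  targets:
    - [0,0,3,0,0,0,160]
    - [0,0,0,0,0,0,160]

```text
clock: 7.95
position: [0.5041, 0.2719, 0.0842]
tool_rot: [-3.141, -0.001, -0.019]
force: [0.4, 0.3, -0.6]
grip_width: 0.0478
```

Emit:
carry_out:
  targets:
    - [0,0,2,0,0,0,160]
    - [0,0,0,0,0,0,160]

```text
clock: 8.12
position: [0.5038, 0.2723, 0.082]
tool_rot: [-3.141, -0.001, -0.018]
force: [0.1, -1.2, -1.0]
grip_width: 0.0477
```

Emit:
carry_out:
  targets:
    - [0,-2,2,0,0,0,160]
    - [0,0,0,0,0,0,160]

```text
clock: 8.28
position: [0.5036, 0.2747, 0.0795]
tool_rot: [-3.141, -0.0, -0.018]
force: [0.0, 0.3, -1.9]
grip_width: 0.0478
```

Emit:
carry_out:
  targets:
    - [0,0,2,0,0,0,160]
    - [0,0,0,0,0,0,160]

```text
clock: 8.45
position: [0.5034, 0.2743, 0.0771]
tool_rot: [3.141, 0.0, -0.018]
force: [-0.5, -0.3, -0.9]
grip_width: 0.0476
```

```bash
python3 m.py .500 .275 .01 .08 side top; 
```

```text
[0.50344322 0.27426702 0.07714839] [ 3.14147293e+00  1.97052157e-04 -1.80271654e-02] [-0.51152197 -0.32881987 -0.89429376] 0.04762234959847862
side_8.45.png 238 253
side green 238 [[0.4884, 0.2543, 0.0247], [0.4959, 0.2852, 0.0553], [0.5133, 0.2937, 0.0754]]
side steel 217 [[0.4891, 0.2532, 0.0376], [0.4981, 0.2908, 0.0562], [0.5119, 0.2942, 0.078]]
side brown 74 [[0.4886, 0.2774, 0.0103], [0.4984, 0.285, 0.0164], [0.523, 0.3084, 0.0245]]
top_8.45.png 153 202
top steel 6 [[0.4906, 0.2569, 0.0289], [0.4918, 0.2582, 0.0564], [0.4938, 0.2691, 0.064]]
```

Emit:
carry_out:
  targets:
    - [0,0,1,0,0,0,160]
    - [0,0,0,0,0,0,160]

```text
clock: 8.72
position: [0.5035, 0.2742, 0.0763]
tool_rot: [3.142, 0.0, -0.018]
force: [-0.4, 0.6, -0.6]
grip_width: 0.0477
```

Emit:
carry_out:
  targets:
    - [0,0,1,0,0,0,160]
    - [0,0,0,0,0,0,160]

```text
clock: 8.88
position: [0.5036, 0.2742, 0.0753]
tool_rot: [3.141, 0.0, -0.018]
force: [-0.1, -0.5, -0.9]
grip_width: 0.0477
```

Emit:
carry_out:
  targets:
    - [0,0,0.5,0,0,0,160]
    - [0,0,0,0,0,0,160]

```text
clock: 9.05
position: [0.5037, 0.274, 0.075]
tool_rot: [3.141, -0.0, -0.018]
force: [-1.0, -1.7, 3.2]
grip_width: 0.0477
```

Emit:
carry_out:
  targets:
    - [0,0,0.4,0,0,0,160]
    - [0,0,0,0,0,0,160]

```text
clock: 9.22
position: [0.5037, 0.274, 0.0747]
tool_rot: [3.141, -0.0, -0.018]
force: [-0.4, -1.7, 6.2]
grip_width: 0.048
```

```bash
python3 m.py .500 .275 .01 .08 side; cp pics/side_9*.png pics/down.png 
```

```text
[0.50371263 0.27404332 0.07469959] [ 3.14140717e+00 -2.41742553e-04 -1.84015095e-02] [-0.43624307 -1.73218089  6.18830546] 0.04804806682094951
side_9.22.png 238 253
side green 243 [[0.4885, 0.2526, 0.0219], [0.4964, 0.2853, 0.0533], [0.5139, 0.2958, 0.0782]]
side steel 227 [[0.4895, 0.2526, 0.0356], [0.4982, 0.2902, 0.0547], [0.5133, 0.3034, 0.0787]]
side brown 63 [[0.4886, 0.2777, 0.0103], [0.4982, 0.2849, 0.0161], [0.5279, 0.3085, 0.0229]]
```

View pics/down.png

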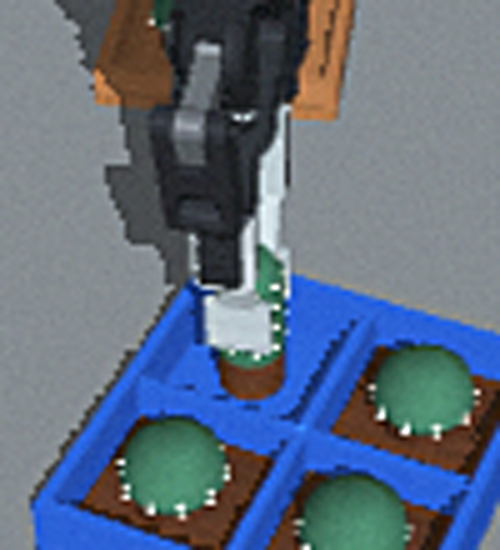

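The cactus stands upright in the cell, with contact force risen to 6 N. I release gently to the 54 mm hold.

Emit:
carry_out:
  targets:
    - [0,0,0,0,0,0,110]
    - [0,0,0,0,0,0,106]
    - [0,0,0,0,0,0,101]
    - [0,0,0,0,0,0,97]
    - [0,0,0,0,0,0,94]

```text
clock: 9.68
position: [0.5035, 0.2743, 0.0745]
tool_rot: [-3.141, 0.0, -0.018]
force: [-0.1, 0.5, -0.4]
grip_width: 0.054
```

Emit:
carry_out:
  targets:
    - [0,0,0,0,0,0,94]
    - [0,0,0,0,0,0,94]

```text
clock: 9.85
position: [0.5036, 0.2743, 0.0745]
tool_rot: [-3.142, 0.0, -0.018]
force: [0.5, 0.2, -0.6]
grip_width: 0.0541
```

```bash
python3 m.py .500 .275 .01 .08 side
```

```text
[0.50355665 0.27429425 0.07446454] [-3.14154362e+00  2.95752728e-05 -1.81471056e-02] [ 0.46758027  0.22858348 -0.63730853] 0.05408248580069714
side_9.85.png 238 253
side green 268 [[0.4885, 0.2508, 0.0175], [0.496, 0.2824, 0.0552], [0.5177, 0.2984, 0.0773]]
side steel 258 [[0.4889, 0.2499, 0.0367], [0.4977, 0.2951, 0.0556], [0.5124, 0.3068, 0.0791]]
side brown 59 [[0.4889, 0.2766, 0.0105], [0.4983, 0.285, 0.0169], [0.511, 0.2882, 0.0228]]
```

Emit:
carry_out:
  targets:
    - [0,0,-8,0,0,0,94]
    - [0,0,-15,0,0,0,94]
    - [0,0,-25,0,0,0,94]
    - [0,0,-25,0,0,0,94]
    - [0,0,-17,0,0,0,94]

```text
clock: 10.32
position: [0.504, 0.2745, 0.1672]
tool_rot: [-3.141, -0.001, -0.018]
force: [0.2, 0.4, -1.2]
grip_width: 0.0539
```

```bash
python3 m.py .500 .275 .005 .1 side; python3 m.py .500 .275 .1 .148 side;  cp pics/side_10*.png pics/rel.png
```

```text
[0.50395963 0.27451537 0.16719793] [-3.14050767e+00 -1.48356066e-03 -1.82420886e-02] [ 0.18150259  0.40729436 -1.17965904] 0.053884884996160634
side_10.32.png 238 250
side green 305 [[0.4885, 0.2687, 0.0239], [0.4995, 0.2829, 0.0521], [0.5129, 0.2878, 0.0678]]
side steel 27 [[0.4896, 0.2705, 0.0283], [0.4964, 0.2826, 0.0495], [0.5124, 0.2876, 0.0611]]
side brown 84 [[0.4887, 0.2772, 0.0062], [0.4983, 0.285, 0.0139], [0.5186, 0.3087, 0.0228]]
[0.5050047  0.27512539 0.16979525] [-3.13865658 -0.00442498 -0.01842042] [2.0873055  0.76648664 3.51460116] 0.054183546856090045
side_10.37.png 237 219
side green 125 [[0.4915, 0.2553, 0.1324], [0.5007, 0.2961, 0.1392], [0.5146, 0.2986, 0.1477]]
side steel 172 [[0.4902, 0.2551, 0.1318], [0.5005, 0.2961, 0.1396], [0.5144, 0.2987, 0.1477]]
side brown 8 [[0.49, 0.2539, 0.1306], [0.4902, 0.2554, 0.1391], [0.4981, 0.2561, 0.1458]]cp: target 'pics/rel.png': No such file or directory
```

The cactus stands free and upright at (0.501, 0.275), top at z ≈ 68 mm. Now I carry the tongs back to the rest.

Emit:
carry_out:
  targets:
    - [0.4,20,0,0,0,0,94]
    - [0.5,37,0,0,0,0,94]
    - [0.5,37,0,0,0,0,94]
    - [0.5,37,0,0,0,0,94]
    - [0.5,37,0,0,0,0,94]

```text
clock: 10.83
position: [0.5023, 0.1046, 0.1643]
tool_rot: [3.141, 0.0, -0.018]
force: [0.6, -0.2, -0.5]
grip_width: 0.0541
```

Emit:
carry_out:
  targets:
    - [0.5,37,0,0,0,0,94]
    - [0.5,37,0,0,0,0,94]
    - [0.5,37,0,0,0,0,94]
    - [0.5,37,0,0,0,0,94]
    - [0.5,37,0,0,0,0,94]

```text
clock: 11.25
position: [0.5015, -0.0805, 0.1644]
tool_rot: [-3.142, 0.0, -0.018]
force: [1.8, -0.2, -0.9]
grip_width: 0.0539
```

Emit:
carry_out:
  targets:
    - [0.5,37,0,0,0,0,94]
    - [0.5,37,0,0,0,0,94]
    - [0.5,37,0,0,0,0,94]
    - [0.5,37,0,0,0,0,94]
    - [0.5,25,0,0,0,0,94]

```text
clock: 11.67
position: [0.5004, -0.2555, 0.1643]
tool_rot: [3.141, 0.001, -0.021]
force: [-1.2, -0.4, -0.8]
grip_width: 0.0542
```

Emit:
carry_out:
  targets:
    - [0,11,0,0,0,0,94]
    - [0,0,0,0,0,0,94]
    - [0,0,0,0,0,0,94]

```text
clock: 11.92
position: [0.501, -0.2624, 0.1641]
tool_rot: [-3.141, 0.001, -0.019]
force: [0.1, 0.8, -0.3]
grip_width: 0.054
```

```bash
python3 m.py .500 -.265 .1 .15 side; cp pics/side_12*.png pics/overrest.png
```

```text
[ 0.50095036 -0.26238878  0.16411106] [-3.14093755e+00  6.20177969e-04 -1.86812445e-02] [ 0.11692745  0.76470365 -0.2754841 ] 0.05402740849870221
side_11.92.png 277 102
side green 69 [[0.4866, -0.282, 0.1267], [0.496, -0.2412, 0.1383], [0.5102, -0.2375, 0.1475]]
side steel 99 [[0.4865, -0.282, 0.1266], [0.4954, -0.2412, 0.1383], [0.51, -0.2375, 0.1487]]cp: cannot stat 'pics/side_12*.png': No such file or directory
```

Emit:
carry_out:
  targets:
    - [0,2,20,0,0,0,94]
    - [0,0,30,0,0,0,94]
    - [0,0,30,0,0,0,94]
    - [0,0,22,0,0,0,94]
    - [0,0,10,0,0,0,94]

```text
clock: 12.38
position: [0.5004, -0.2624, 0.0499]
tool_rot: [-3.14, 0.003, -0.016]
force: [0.1, 0.4, -1.3]
grip_width: 0.0542
```

Emit:
carry_out:
  targets:
    - [0,0,3,0,0,0,94]
    - [0,0,0,0,0,0,94]

```text
clock: 12.55
position: [0.5014, -0.2639, 0.0496]
tool_rot: [-3.141, 0.0, -0.017]
force: [0.1, 0.2, -0.9]
grip_width: 0.054
```

```bash
python3 m.py .500 -.265 .0 .05 side; cp pics/side_12*.png pics/overrest.png
```

```text
[ 0.50140618 -0.26393776  0.0495798 ] [-3.14116329e+00  4.07750986e-04 -1.70330440e-02] [ 0.05293664  0.22446207 -0.91221627] 0.054037760549248554
side_12.55.png 276 134
side green 67 [[0.4881, -0.2859, 0.0165], [0.4945, -0.2432, 0.0291], [0.5095, -0.2367, 0.0464]]
side steel 107 [[0.4672, -0.3006, 0.0011], [0.4949, -0.2442, 0.0259], [0.5295, -0.2285, 0.0468]]
side brown 197 [[0.4675, -0.304, 0.0003], [0.4887, -0.2524, 0.0136], [0.5317, -0.2252, 0.024]]
```

View pics/overrest.png

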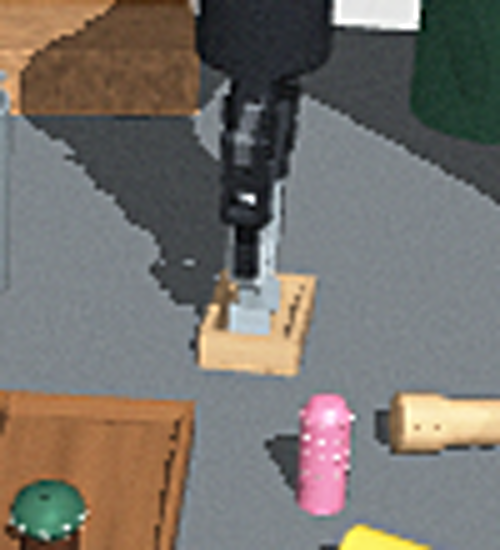

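The jaws are inside the rest's pocket. I feel for its floor in small steps.

Emit:
carry_out:
  targets:
    - [0,0,2.5,0,0,0,94]
    - [0,0,0,0,0,0,94]

```text
clock: 12.77
position: [0.5017, -0.2649, 0.0479]
tool_rot: [3.141, -0.002, -0.018]
force: [0.4, -0.2, -1.0]
grip_width: 0.0536
```

Emit:
carry_out:
  targets:
    - [0,0,1.5,0,0,0,94]
    - [0,0,0,0,0,0,94]

```text
clock: 12.93
position: [0.5013, -0.2649, 0.0458]
tool_rot: [3.141, -0.001, -0.018]
force: [-0.6, -0.5, -0.8]
grip_width: 0.0543
```

Emit:
carry_out:
  targets:
    - [0,0,0.8,0,0,0,94]
    - [0,0,0,0,0,0,94]

```text
clock: 13.1
position: [0.5012, -0.2648, 0.0447]
tool_rot: [-3.142, -0.0, -0.018]
force: [0.7, -0.5, -0.2]
grip_width: 0.054
```

Emit:
carry_out:
  targets:
    - [0,0,0.7,0,0,0,94]
    - [0,0,0,0,0,0,94]

```text
clock: 13.27
position: [0.5013, -0.2649, 0.0441]
tool_rot: [3.142, -0.0, -0.018]
force: [0.0, 0.5, 3.2]
grip_width: 0.0542
```

Emit:
carry_out:
  targets:
    - [0,0,0.5,0,0,0,94]
    - [0,0,0,0,0,0,94]

```text
clock: 13.43
position: [0.5013, -0.2648, 0.0436]
tool_rot: [3.142, -0.0, -0.018]
force: [-0.4, 0.0, 4.5]
grip_width: 0.0543
```

Emit:
carry_out:
  targets:
    - [0,0,0,0,0,0,90]
    - [0,0,0,0,0,0,85]
    - [0,0,0,0,0,0,75]
    - [0,0,0,0,0,0,50]
    - [0,0,0,0,0,0,0]

```text
clock: 13.85
position: [0.5011, -0.2648, 0.0434]
tool_rot: [-3.142, 0.0, -0.018]
force: [-0.4, -0.2, -0.4]
grip_width: 0.0786
```

Emit:
carry_out:
  targets:
    - [0,0,0,0,0,0,0]
    - [0,0,0,0,0,0,0]
    - [0,0,0,0,0,0,0]
    - [0,0,-5,0,0,0,0]
    - [0,0,-15,0,0,0,0]

```text
clock: 14.27
position: [0.5003, -0.2643, 0.0624]
tool_rot: [-3.14, 0.003, -0.018]
force: [-0.1, 1.1, 0.3]
grip_width: 0.0852
```

Emit:
carry_out:
  targets:
    - [0,0,-25,0,0,0,0]
    - [0,0,-35,0,0,0,0]
    - [0,0,-40,0,0,0,0]
    - [0,0,-30,0,0,0,0]
    - [0,0,0,0,0,0,0]

```text
clock: 14.68
position: [0.5033, -0.2659, 0.1998]
tool_rot: [3.138, -0.008, -0.019]
force: [1.9, 0.0, -0.0]
grip_width: 0.0855
```

```bash
python3 - <<'E'
from h import *
o=bot.observe();print(o['clock'],o['position'],o['force'],o['grip_width'])
c,P,f=grab("side"); save("end.png",cv2.resize(c[60:350,160:400],(640,773))[:600*773//773]) 
save("end.png",cv2.resize(c[60:340,170:330],(340,595)))
p=P[90:150,250:310].reshape(-1,3)
for lo in(.03,.05,.07,.09,.1):
    m=p[(p[:,2]>lo)&(p[:,2]<lo+.015)&(abs(p[:,0]-.5)<.03)&(abs(p[:,1]+.265)<.04)]
    if len(m):print(lo,len(m),m.min(0).round(4),m.max(0).round(4))
E
```

```text
14.6833 [ 0.50334921 -0.26589757  0.19981228] [ 1.92920632  0.02502181 -0.04838953] 0.08547491717682283
0.03 27 [ 0.4914 -0.2907  0.0303] [ 0.5035 -0.234   0.0442]
0.05 38 [ 0.4894 -0.2923  0.05  ] [ 0.5069 -0.2302  0.0645]
0.07 42 [ 0.4882 -0.291   0.0701] [ 0.5078 -0.2333  0.085 ]
0.09 41 [ 0.4877 -0.2848  0.0909] [ 0.5078 -0.238   0.1036]
0.1 45 [ 0.4877 -0.2811  0.1001] [ 0.5075 -0.242   0.1086]
```

View pics/end.png

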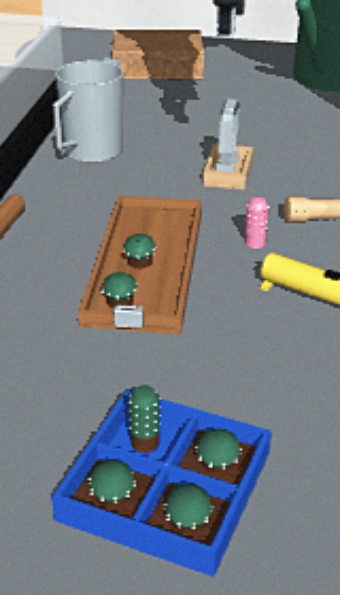

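The picture shows the cactus upright in the cell, the tongs upright in their rest, and the gripper clear of both. I'm handing the job in.

```bash
python3 -c "
from workcell import bot
print(bot.job_done())"
```

```text
the job is handed in; nothing more can be done
None
```

The job is done and handed in, at about 14.7 s of the 58 s allowed.

- **Tongs picked up:** I took them from the rest and carried them open, held at 54 mm.
- **Cactus moved:** I squeezed the tongs shut on it with 20 N (48 mm over the plates), then lifted it out and lowered it into the empty cell. I opened the tongs only once the cactus was standing on the cell floor; contact showed as about 6 N upward. The planned gap between the fingertips and the cactus top was about 9 mm.
- **Tongs returned:** I lowered them into the rest until they touched its floor (about 4 N), opened the gripper and withdrew straight up.

**Last checks:** The final side picture shows the cactus upright in the cell; measured after release, it stood at about (0.501, 0.275), within 2 mm of the cell centre. The tongs stand upright in the rest with their top at about z = 109 mm, and the gripper is clear above them. No check failed. TCP readings wandered by 2–3 mm, so I used contact force for both set-downs. In two places a picture was not saved under the expected name, and I went on using the depth measurements alone.

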